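# Seat the hinge pin and hold the cable box lid open

## Task

The pin of the left hinge has crept out of the pine cable box: push it fully home by its head while the lid is shut. Then lift the lid and hold it open at 55 degrees with the gripper so that somebody can reach the power strip; it falls shut if let go, so finish while still holding it still there. Leave the other things on the desk where they are.

Things in the scene. Friction and masses are not known exactly. Their poses are not given: they have to be found in the camera images.
- cable_box: Open pine cable box, screwed to the desk; 160 (its x) by 300 (its y) by 100 mm high (114 with lid), with a power strip and two adapters inside. Origin: centre of its underside, on the desk. Its x points away from the robot to the hinged side, y along its length to its left end, z up; yaw within 0.25 rad of the world axes.
- lid (a joint): Opening angle of the lid in rad: 0 shut (lying on the box), growing as its near edge rises; stop at 1.4. 0.96 rad is 55 degrees. The hinge is free: let go, the lid (0.36 to 0.59 kg) falls shut from any angle.
- lid_hinge (a point): Middle of the lid's hinge axis, 92 mm beyond the box centre (box +x), 107 mm above the desk; the axis runs along the box's y. The lid is a pine board 14 mm thick, 164 by 300 mm, its mid-plane through the hinge axis.
- lid_bar (a point): Middle of the lid's handle: round steel bar 12 mm thick, parallel to the hinge axis, on two 10 mm posts 110 mm apart, its axis 34 mm above the lid's top. Lid shut: 155 mm towards the robot (box -x) from the hinge axis, 41 mm higher (148 mm above the desk). It swings with the lid about that axis and can turn between pads that close across it.
- hinge_pin (a joint): How far the headed pin of the left hinge is pushed in, in m: 0 farthest out, 0.032 fully home, its head against the outer fork ear. It starts between 0 and 0.012. It slides along the box's -y with about 4 N friction, stays where it is left and cannot be pulled out.
- pin_head (a point): Centre of the outer flat face of the pin's head, the face to push, 107 mm above the desk at the box's left (+y) far corner. Head 20 mm across, 8 thick; shank 8 by 50 mm, level on the hinge axis, through fork ear, lid lug, fork ear (20 mm knuckles). Home: 158 mm from box centre along +y, 8 mm outside box and lid end; 20 to 32 mm farther out at start. The right hinge's pin is home.
- mug: Bystander, loose on the desk: white mug, 80 mm across, 90 tall. Origin: its underside.
- mouse: Bystander, loose on the desk: black computer mouse, 100 x 60 x 32 mm. Origin: its underside.
- phone: Bystander, loose on the desk: black phone lying flat, 150 x 72 x 9 mm. Origin: its underside.
- screwdriver: Bystander: screwdriver lying loose on the desk near the box.
- adapter: Bystander, loose on the desk: black power adapter brick, 55 x 110 x 32 mm. Origin: its underside.
- jar: Bystander, loose on the desk: small glass jar with metal cap, 50 mm across, 60 tall. Origin: its underside.
- offcut: Bystander, loose on the desk: flat pine offcut, 60 x 100 x 19 mm. Origin: its underside.

How it is judged:
By the outcome, as a careful person would: the job done as asked, in the order asked, and still so for the second after the job is handed in, while the arm keeps its last pose, push and grip.
It also fails if it takes over 50 s, if anything falls off the work surface, if the arm or the gripper's body presses on something with over 40 N, if the wrist force passes 120 N, or if a joint passes its speed limit or range.

## Robot

A 6-joint arm with a two-finger parallel gripper is mounted at the origin on the work surface. World frame = base frame: x ahead of the robot, y to its left, z up, the work surface at z = 0. Lengths are in m, angles in rad, forces in N, time in s.
With the tool pointing down it reaches from about 0.375 to 0.9 m from the base axis. Payload 3.1 kg.
Tool frame: the origin (TCP) lies between the finger pads; the fingertips stand 11 mm ahead of it and the grasp point (between the pads) lies 8 mm behind it; z points along the fingers, y is the line along which they close (so a half turn about z gives the same grasp; the last joint's range is limited). The gripper opens to 87 mm and grips with 3 to 60 N. Pads are 19 mm wide; open, the fingers measure 117 mm over their backs; the gripper's body (75 mm by 190 mm) begins 51 mm behind the grasp point.
Start: joints at [-1.323, 0.527, 1.433, -0, 1.181, -0.178], TCP at [0.258, -0.569, 0.234] pointing down, gripper open.
Joint ranges: [-3.08, 3.08], [-0.75, 2.2], [0.22, 2.44], [-1.43, 4.57], [0, 2.65], [-2.85, 2.85]. Speed limits (rad/s): [2.79, 2.79, 3.14, 3.14, 3.14, 3.14].

## Interface

Orientations are given as a unit quaternion [x, y, z, w].
In Python, from rig import get_obs, camera, hand_in gives the robot as it stands.
- The arm moves only by the shell command python3 -m pendant 'ROWS' [FORCE]. ROWS is JSON, a list that holds one entry, the list of rows, each a list of 7 numbers: the shift along the tool's x, y, z in m, then the turn, a rotation vector about the tool's x, y, z in degrees, then the opening, from 0 (shut) to 1 (fully open). In form: [[[x, y, z, ax, ay, az, fingers], ...]]. A call has exactly 5 rows; each row shifts and turns the commanded pose from where the row before left it, along the tool's axes as they then stand; what a row does not reach is not made up. A row lasts 1/8 s, in which the tool goes at most 62.5 mm and 10.7 degrees, less where a joint would pass 70% of its speed; a pose out of reach is approached as far as the arm can. A call with a gripper value outside its range is refused whole. The fingers move at their own pace and stop on an object; FORCE is the grip in N (left out, the last holds). Time passes only in rows, so rows that do not move let the fingers close, or fill a call up. It gives the time, the measured TCP pose, the force, the opening and the grip force at its end, in the units of the state.
- get_obs(): the state, without advancing time (a new reading comes with each control period).
- camera(name): name is "scene" or "top" or "wrist"; returns a dict with "img" (420x560x3 uint8, red, green, blue), "intrinsics" (3x3 intrinsics, pixels), "k1" (the pictures are not rectified: a ray, as slopes to the right and down, at radius r is drawn at 1 + k1 r^2 times it, then the intrinsics apply), "R" (3x3) and "t" (3): a world point X has camera coordinates R X + t; the wrist camera has in their place "T_tool_cam" (4x4, takes a point from camera to tool coordinates, whose origin is the TCP and whose axes are the flange's). Camera axes: x right, y down, z forward; pixel columns grow to the right and rows downward; lengths in m; the calibration is good to about 2 mm. A picture is of the moment at which its call begins: read the wrist's pose just before it. There is no depth.
- hand_in(): hands the job in; it is judged then, once.
The state is a dict: "time": time; "q": joint angles; "joint_velocities": joint speeds; "joint_torque": joint torques, N m; "position": TCP position; "tool_rot": TCP orientation; "ft_force": force on the tool from outside, world axes, zero at the start; "moment": the same for the moment, N m; "grip_width": finger opening in m; "grip_force": force on a finger pad.
Only numpy, scipy, OpenCV 4.12 (cv2) and the standard library are available. Lean on these libraries where they do the work, as an engineer would, in place of code of your own. Each camera call takes 0.05 s, during which the arm holds its last target. There are 200 camera calls.

## Working session

There is one attempt and no reset: what is moved stays moved. The work goes in short steps, Python scripts to look and compute and a shell command to move; the robot and the scene stay as the last step left them, time stands still between calls to the robot, and variables do not carry over. Pictures are saved under pics/ and viewed, at most 10 in all, crops included, and the job is handed in when it is done.

```bash
mkdir -p pics; ls; python3 - <<'E'
from rig import get_obs,camera
import cv2,numpy as np
for n in("scene","top"):
    c=camera(n); cv2.imwrite(f"pics/{n}0.png",c["img"][:,:,::-1])
    print(n,c["intrinsics"],c["k1"],c["R"],c["t"])
o=get_obs();print(o)
E
```

```text
pics
scene [[412.34029736   0.         277.11956674]
 [  0.         412.34029736 205.08124151]
 [  0.           0.           1.        ]] -0.05182344018807492 [[-0.19334782  0.98111636  0.0052261 ]
 [ 0.72793002  0.14701989 -0.66970369]
 [-0.65782559 -0.12568151 -0.74261003]] [ 0.08972446 -0.27751812  1.75232422]
top [[515.03916188   0.         288.75617487]
 [  0.         515.03916188 207.42243564]
 [  0.           0.           1.        ]] -0.09175421028058914 [[-0.01128383 -0.99985961 -0.01238651]
 [-0.99035179  0.0128858  -0.13797568]
 [ 0.13811592  0.01071011 -0.99035816]] [0.00449483 0.54863905 1.34687129]
{'time': 0.1, 'q': array([-1.32352005e+00,  5.28357109e-01,  1.43375318e+00, -4.28769192e-06,
        1.18142040e+00, -1.78486026e-01]), 'joint_velocities': array([-0.00016114, -0.00123878, -0.00323192, -0.00088395,  0.00020101,
       -0.00091103]), 'joint_torque': array([ 5.46556348e-04, -4.40983522e+01, -1.77151394e+01,  6.35893294e-02,
        5.33896149e-02, -4.06652691e-05]), 'position': array([ 0.25801088, -0.56856422,  0.23268604]), 'tool_rot': array([ 9.77425621e-01,  2.11277583e-01, -3.53043796e-05, -9.68378050e-04]), 'ft_force': array([ 0.11184216, -0.49050952, -0.45923088]), 'moment': array([-0.01949045,  0.00770572,  0.01451147]), 'grip_force': 0.0, 'grip_width': 0.0871602774178336}
```

View pics/scene0.png

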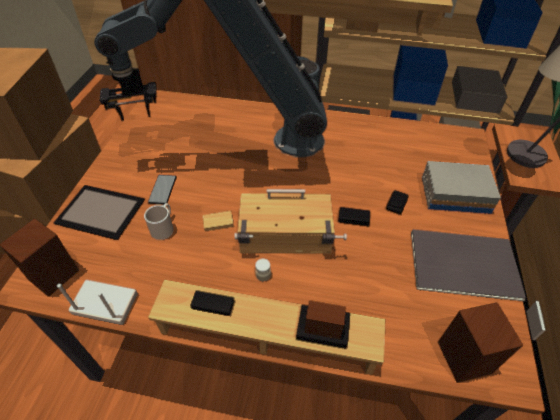

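View pics/top0.png

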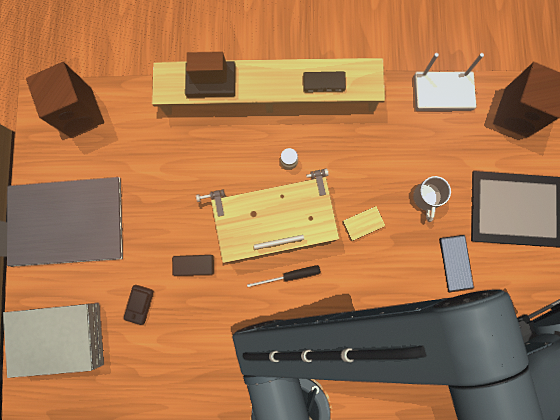

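The scene view shows the box at about (285,222), with the pin head at (346,237) and the bar at (286,191). In the top view the pin head is at about (199,198) and the bar runs from (254,246) to (303,238). I'll enlarge both to pick points.

```bash
python3 - <<'E'
import cv2,numpy as np
a=cv2.imread("pics/top0.png")[160:275,185:350];b=cv2.imread("pics/scene0.png")[178:262,225:355]
a=cv2.resize(a,None,fx=4.8,fy=4.8,interpolation=cv2.INTER_CUBIC)
b=cv2.resize(b,None,fx=6,fy=6,interpolation=cv2.INTER_CUBIC)
cv2.imwrite("pics/topz.png",a);cv2.imwrite("pics/scenez.png",b);print(a.shape,b.shape)
E
```

```text
(552, 792, 3) (504, 780, 3)
```

View pics/topz.png

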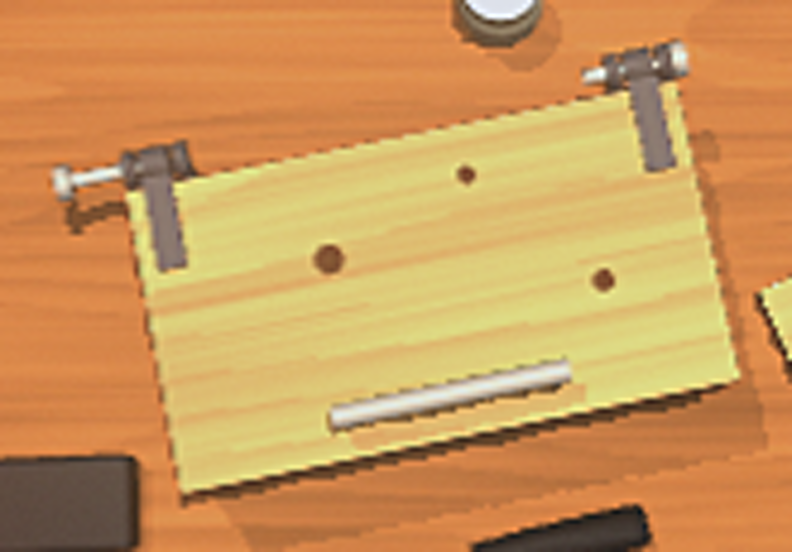

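View pics/scenez.png

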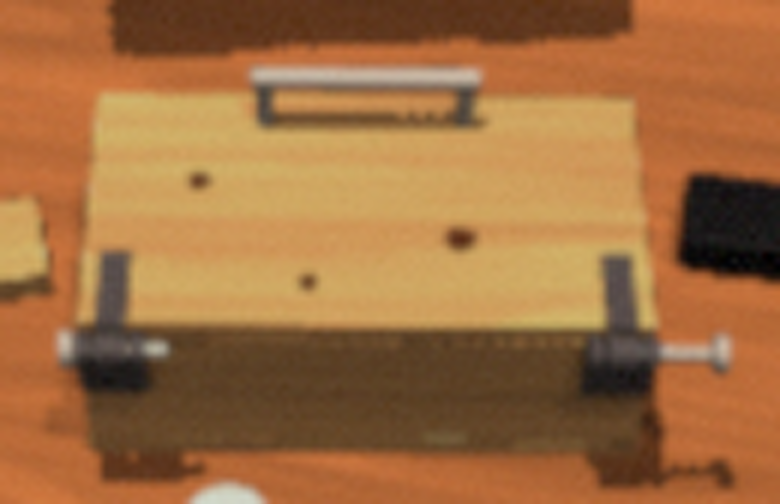

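The zoomed top view shows the pin head face at (53,182), the bar ends at (330,419) and (570,371), and the lid corners. The zoomed scene view shows the same points: head at (732,352), bar from (252,75) to (482,78). Next I triangulate and fit the box pose.

```bash
cat > h.py <<'E'
import numpy as np,cv2
from rig import get_obs,camera
from scipy.spatial.transform import Rotation as Ro
from scipy.optimize import least_squares
def rays(c,px,R,t):
    K=c["intrinsics"];d=np.array([c["k1"],0,0,0,0.])
    n=cv2.undistortPoints(np.array(px,float).reshape(-1,1,2),K,d).reshape(-1,2)
    v=np.c_[n,np.ones(len(n))]@R; return -R.T@t,v/np.linalg.norm(v,axis=1)[:,None]
def tri(o1,d1,o2,d2):
    A=(np.eye(3)-np.outer(d1,d1)),(np.eye(3)-np.outer(d2,d2))
    x=np.linalg.solve(A[0]+A[1],A[0]@o1+A[1]@o2);return x,np.linalg.norm(A[0]@(x-o1))+np.linalg.norm(A[1]@(x-o2))
def proj(c,X,R,t):
    return cv2.projectPoints(np.array(X,float),cv2.Rodrigues(R)[0],t,c["intrinsics"],np.array([c["k1"],0,0,0,0.]))[0].reshape(-1,2)
def B2W(p,X):
    c,s=np.cos(p[2]),np.sin(p[2]);X=np.array(X,float)
    return X@np.array([[c,s,0],[-s,c,0],[0,0,1]])+[p[0],p[1],0]
E
python3 - <<'E'
from h import *
T=camera("top");S=camera("scene")
tp=[(53,182),(330,419),(570,371),(128,193),(678,86),(738,378),(183,493)]
sp=[(732,352),(482,78),(252,75),(657,327),(78,326),(100,93),(634,98)]
tp=(np.array(tp)+.5)/4.8-.5+[185,160];sp=(np.array(sp)+.5)/6-.5+[225,178]
a=rays(T,tp,T["R"],T["t"]);b=rays(S,sp,S["R"],S["t"])
for i in range(7):
    x,e=tri(a[0],a[1][i],b[0],b[1][i]);print(i,x.round(4),round(e,4))
def M(p):
    L=.06
    return B2W(p,[[.092,.158+p[3],.107],[-.063,p[4],.148],[-.063,-p[4],.148],[.092-p[5],.15,.114],[.092-p[5],-.15,.114],[.092-p[5]-.164,-.15,.114],[.092-p[5]-.164,.15,.114]])
f=lambda p:np.r_[proj(T,M(p),T["R"],T["t"])-tp,proj(S,M(p),S["R"],S["t"])-sp].ravel()
r=least_squares(f,[.6,.1,.2,.025,.06,.01],loss="soft_l1",x_scale=[.1,.1,.1,.01,.01,.01])
print(r.x.round(4),r.fun.reshape(-1,2).round(1).tolist())
E
```

```text
0 [0.5672 0.2367 0.1107] 0.0019
1 [0.4365 0.0853 0.1493] 0.0017
2 [ 0.4595 -0.0375  0.1499] 0.0016
3 [0.5603 0.1966 0.1128] 0.0031
4 [ 0.6149 -0.0976  0.1082] 0.0032
5 [ 0.4574 -0.1257  0.1153] 0.0024
6 [0.4007 0.1666 0.1135] 0.0041
[0.5101 0.0352 0.1853 0.03   0.0625 0.0116] [[-0.2, 0.8], [-0.2, 0.0], [-0.2, 0.1], [-1.0, -0.5], [-0.6, -1.0], [0.3, 0.9], [-1.1, 0.3], [-0.4, 0.4], [-0.4, 0.3], [-0.4, 0.4], [-0.2, 0.1], [-0.7, -0.7], [-0.8, -0.2], [-0.4, -0.1]]
```

```bash
python3 -m pendant '[[[0,0,0,0,0,-9.5,0],[0,0,0,0,0,-9.5,0],[0,0,0,0,0,-9.5,0],[0,0,0,0,0,-9.5,0],[0,0,0,0,0,-9.5,0]]]' 20; python3 -m pendant '[[[0,0,0,0,0,-9.5,0],[0,0,0,0,0,-9.5,0],[0,0,0,0,0,-9.6,0],[0.05,0.03,0,0,0,0,0],[0.05,0.03,0,0,0,0,0]]]'
```

```text
time: 0.82
position: [0.2581, -0.5689, 0.2332]
tool_rot: [0.808, 0.589, 0.0, -0.0]
ft_force: [-0.4, 0.1, -0.4]
grip_width: 0.0448
grip_force: 0.0
time: 1.45
position: [0.299, -0.4589, 0.2331]
tool_rot: [0.64, 0.768, 0.0, -0.0]
ft_force: [0.2, 0.2, -0.1]
grip_width: 0.0018
grip_force: 0.0
```

```bash
python3 -m pendant '[[[0.052,0.03,0,0,0,0,0],[0.052,0.03,0,0,0,0,0],[0.052,0.03,0,0,0,0,0],[0.052,0.03,0,0,0,0,0],[0.052,0.03,0,0,0,0,0]]]'; python3 -m pendant '[[[0.052,0.03,0,0,0,0,0],[0.052,0.03,0,0,0,0,0],[0.052,0.03,0,0,0,0,0],[0.052,0.03,0,0,0,0,0],[0.052,0.03,0,0,0,0,0]]]';python3 -m pendant '[[[0.052,0.03,0,0,0,0,0],[0.052,0.031,0,0,0,0,0],[0.052,0.03,0,0,0,0,0],[0,0,0,0,0,0,0],[0,0,0,0,0,0,0]]]'
python3 - <<'E'
from h import *
o=get_obs();c=camera("wrist");cv2.imwrite("pics/w1.png",c["img"][:,:,::-1])
Rw=Ro.from_quat(o["tool_rot"]).as_matrix();p=[.5101,.0352,.1853]
T=c["T_tool_cam"];Rc=(Rw@T[:3,:3]).T;t=-Rc@(Rw@T[:3,3]+o["position"])
print(o["position"],Rw.round(3).tolist(),T[:3,3]);print(proj(c,B2W(p,[[.092,.188,.107],[.092,.158,.107],[-.063,.0625,.148]]),Rc,t))
E
```

```text
time: 2.08
position: [0.3996, -0.1753, 0.2337]
tool_rot: [0.64, 0.769, 0.0, 0.0]
ft_force: [0.2, -0.9, 0.8]
grip_width: 0.0006
grip_force: 0.0
time: 2.7
position: [0.4997, 0.108, 0.2336]
tool_rot: [0.639, 0.769, 0.0, 0.0]
ft_force: [0.0, -0.3, -0.3]
grip_width: 0.0005
grip_force: 0.0
time: 3.32
position: [0.5594, 0.2757, 0.2329]
tool_rot: [0.639, 0.769, -0.001, -0.0]
ft_force: [-0.1, -0.5, 0.1]
grip_width: 0.0006
grip_force: 0.0
[0.55941683 0.275665   0.23289105] [[-0.183, 0.983, -0.002], [0.983, 0.183, -0.001], [-0.001, -0.002, -1.0]] [ 6.57598024e-02 -6.77375950e-05 -1.51108412e-01]
[[280.49110023 250.10724147]
 [280.58856029 279.4408869 ]
 [117.22611111 388.99331057]]
```

View pics/w1.png

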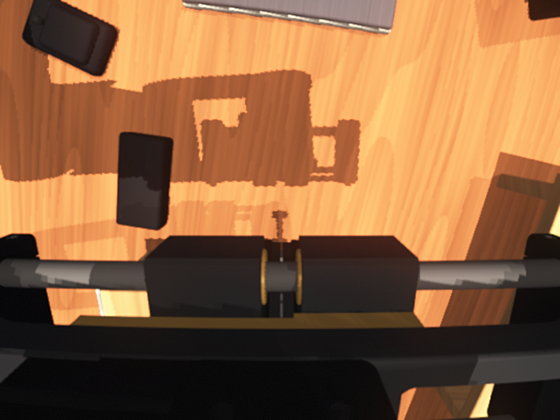

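The fingers hide the head, but its shadow at (280,225) lies in line with the fingers. I descend, then push along tool −x.

```bash
python3 -m pendant '[[[0,0,0.05,0,0,0,0],[0,0,0.05,0,0,0,0],[0,0,0.026,0,0,0,0],[-0.015,0,0,0,0,0,0],[0,0,0,0,0,0,0]]]'; python3 -m pendant '[[[-0.005,0,0,0,0,0,0],[-0.005,0,0,0,0,0,0],[-0.005,0,0,0,0,0,0],[-0.005,0,0,0,0,0,0],[-0.005,0,0,0,0,0,0]]]'
python3 -m pendant '[[[-0.003,0,0,0,0,0,0],[-0.003,0,0,0,0,0,0],[-0.003,0,0,0,0,0,0],[0,0,0,0,0,0,0],[0,0,0,0,0,0,0]]]'
```

```text
time: 4.0
position: [0.5643, 0.2591, 0.1089]
tool_rot: [0.641, 0.768, 0.001, 0.001]
ft_force: [0.1, 0.7, 1.2]
grip_width: 0.0003
grip_force: 0.0
time: 4.62
position: [0.5677, 0.2375, 0.1081]
tool_rot: [0.64, 0.769, 0.001, -0.0]
ft_force: [-1.6, 4.3, 3.7]
grip_width: 0.0006
grip_force: 2.3
time: 5.25
position: [0.5694, 0.2274, 0.1074]
tool_rot: [0.639, 0.769, -0.0, 0.0]
ft_force: [0.4, 2.2, 1.8]
grip_width: 0.0004
grip_force: 1.1
```

```bash
python3 -m pendant '[[[-0.002,0,0,0,0,0,0],[-0.002,0,0,0,0,0,0],[-0.002,0,0,0,0,0,0],[-0.001,0,0,0,0,0,0],[0,0,0,0,0,0,0]]]'; python3 -m pendant '[[[-0.001,0,0,0,0,0,0],[0,0,0,0,0,0,0],[-0.001,0,0,0,0,0,0],[0,0,0,0,0,0,0],[0,0,0,0,0,0,0]]]'
```

```text
time: 5.88
position: [0.5707, 0.2208, 0.1074]
tool_rot: [0.639, 0.769, 0.0, 0.0]
ft_force: [1.3, 3.4, -1.1]
grip_width: 0.0007
grip_force: 1.7
time: 6.5
position: [0.5708, 0.2189, 0.1075]
tool_rot: [0.639, 0.769, -0.0, 0.0]
ft_force: [1.8, 3.7, -1.9]
grip_width: 0.0008
grip_force: 1.8
```

```bash
for i in 1 2; do python3 -m pendant '[[[-0.001,0,0,0,0,0,0],[0,0,0,0,0,0,0],[-0.001,0,0,0,0,0,0],[0,0,0,0,0,0,0],[0,0,0,0,0,0,0]]]'|grep -E "posi|ft_"; done
```

```text
position: [0.571, 0.2178, 0.1076]
ft_force: [0.7, 6.5, -0.9]
position: [0.5711, 0.2177, 0.1076]
ft_force: [2.0, 11.8, -2.2]
```

Motion has stopped and the force is rising, so the head looks seated. I'll push once more, then retreat, rise, open the fingers and check.

```bash
python3 -m pendant '[[[-0.001,0,0,0,0,0,0],[-0.001,0,0,0,0,0,0],[-0.001,0,0,0,0,0,0],[0,0,0,0,0,0,0],[0,0,0,0,0,0,0]]]'|grep -E "posi|ft_"; python3 -m pendant '[[[0.005,0,0,0,0,0,0],[0.025,0,0,0,0,0,0],[0.01,0,-0.05,0,0,0,0],[0,0,-0.06,0,0,0,0.3],[0,0,0,0,0,0,0.3]]]'
python3 - <<'E'
from h import *
o=get_obs();p=[.5101,.0352,.1853];print(o["position"])
a=[]
for n,(y,x,h,w) in dict(top=(160,185,60,80),scene=(215,300,45,60)).items():
    c=camera(n);print(proj(c,B2W(p,[[.092,.158,.107]]),c["R"],c["t"]))
    a.append(cv2.resize(c["img"][y:y+h,x:x+w,::-1],(400,300),interpolation=2))
cv2.imwrite("pics/pin.png",np.hstack(a))
E
```

```text
position: [0.5711, 0.2175, 0.1077]
ft_force: [-0.0, 19.4, -1.9]
time: 9.0
position: [0.5672, 0.251, 0.2229]
tool_rot: [0.639, 0.769, 0.003, 0.004]
ft_force: [-0.2, -0.5, 0.0]
grip_width: 0.0131
grip_force: 0.0
[0.56720775 0.25096034 0.2228716 ]
[[206.86936295 196.01433014]]
[[336.51822176 236.59732563]]
```

View pics/pin.png

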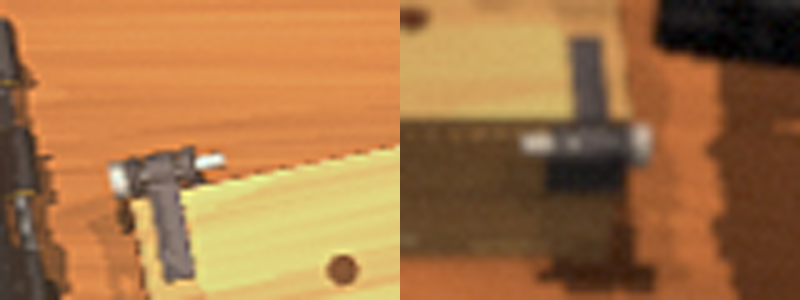

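The head now sits against the outer ear (left crop at (120,178), right crop at (640,145)) and the shank end shows inboard, so the pin is home. Next I move over the bar and take a look.

```bash
python3 -m pendant '[[[-0.0404,-0.0317,0,0,0,0,0.6],[-0.0404,-0.0317,0,0,0,0,0.6],[-0.0404,-0.0317,0,0,0,0,0.6],[-0.0404,-0.0317,0,0,0,0,0.6],[-0.0404,-0.0317,0,0,0,0,0.6]]]'; python3 -m pendant '[[[0,0,0,0,0,0,0.6],[0,0,0.02,0,0,0,0.6],[0,0,0,0,0,0,0.6],[0,0,0,0,0,0,0.6],[0,0,0,0,0,0,0.6]]]'
python3 - <<'E'
from h import *
o=get_obs();c=camera("wrist");cv2.imwrite("pics/w2.png",c["img"][:,:,::-1])
Rw=Ro.from_quat(o["tool_rot"]).as_matrix();p=[.5101,.0352,.1853]
T=c["T_tool_cam"];Rc=(Rw@T[:3,:3]).T;t=-Rc@(Rw@T[:3,3]+o["position"])
print(o["position"],"need",Rw.T@(B2W(p,[-.063,0,.140])-o["position"]));print(proj(c,B2W(p,[[-.063,-.06,.148],[-.063,0,.148],[-.063,.0625,.148]]),Rc,t))
E
```

```text
time: 9.72
position: [0.4426, 0.0224, 0.2157]
tool_rot: [0.639, 0.769, -0.002, -0.002]
ft_force: [-0.4, 0.3, -1.3]
grip_width: 0.0516
grip_force: 0.0
time: 10.35
position: [0.4461, 0.0243, 0.1978]
tool_rot: [0.639, 0.769, 0.0, 0.0]
ft_force: [0.1, -0.6, 0.1]
grip_width: 0.0523
grip_force: 0.0
[0.44606476 0.02427377 0.19778848] need [-0.00104381  0.00193649  0.05778927]
[[283.91125044 316.00801222]
 [283.8983643  237.08515621]
 [283.8492247  141.68088583]]
```

View pics/w2.png

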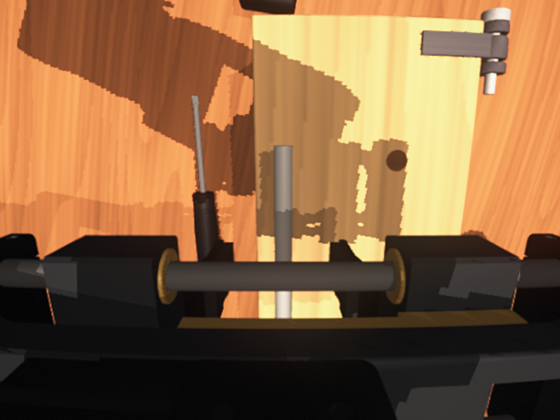

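The bar lies at column 284, as predicted and centred between the pads, and the pin is home at the top right. I descend and grip.

```bash
python3 -m pendant '[[[-0.001,0.002,0.02,0,0,0,0.6],[0,0,0.028,0,0,0,0.6],[0,0,0.01,0,0,0,0.6],[0,0,0,0,0,0,0.6],[0,0,0,0,0,0,0.6]]]'; python3 -m pendant '[[[0,0,0,0,0,0,0],[0,0,0,0,0,0,0],[0,0,0,0,0,0,0],[0,0,0,0,0,0,0],[0,0,0,0,0,0,0]]]' 25; python3 - <<'E'
from h import *
o=get_obs();print(o["position"],o["tool_rot"])
p=[.5101,.0352,.1853]
Rw=Ro.from_quat(o["tool_rot"]).as_matrix();P=o["position"];g0=P-.008*Rw[:,2]
ax=B2W(p,[0,1,0])-B2W(p,[0,0,0]);H=B2W(p,[.092,0,.107])
# lid opens by +ang about +y box (x->-z: near edge up). tool turns half the lid angle
N=20;k=25/55;prev=(P,Rw)
print("g0 rel",(g0-H)@np.array([np.cos(.1853),np.sin(.1853),0]),(g0-H)[2])
for i in range(1,N+1):
    a=np.radians(55)*i/N
    L=Ro.from_rotvec(ax*a).as_matrix();R=Ro.from_rotvec(ax*a*k).as_matrix()@Rw
    g=H+L@(g0-H);X=g+.008*R[:,2]
    print(i,(prev[1].T@(X-prev[0])*1000).round(1),np.degrees(Ro.from_matrix(prev[1].T@R).as_rotvec()).round(2),X.round(3));prev=(X,R)
E
```

```text
time: 11.02
position: [0.4485, 0.0233, 0.1403]
tool_rot: [0.639, 0.769, 0.0, 0.001]
ft_force: [-0.6, 0.2, -0.2]
grip_width: 0.0522
grip_force: 0.0
time: 11.65
position: [0.4475, 0.0233, 0.1395]
tool_rot: [0.639, 0.769, -0.0, -0.0]
ft_force: [-1.0, -0.5, 1.6]
grip_width: 0.0114
grip_force: 25.0
[0.44752342 0.02325956 0.13954346] [ 6.39325953e-01  7.68935661e-01 -3.92588505e-04 -3.48849540e-04]
g0 rel -0.15569686100935515 0.04054345134304148
1 [ 0.   1.9 -7.4] [ 1.25 -0.    0.  ] [0.449 0.024 0.147]
2 [ 0.   2.1 -7.4] [ 1.25 -0.    0.  ] [0.452 0.024 0.154]
3 [ 0.   2.3 -7.3] [ 1.25 -0.    0.  ] [0.454 0.025 0.161]
4 [ 0.   2.5 -7.2] [ 1.25 -0.    0.  ] [0.457 0.025 0.169]
5 [ 0.   2.7 -7.2] [ 1.25 -0.    0.  ] [0.461 0.026 0.175]
6 [ 0.   2.9 -7.1] [ 1.25 -0.    0.  ] [0.464 0.026 0.182]
7 [ 0.   3.1 -7. ] [ 1.25 -0.    0.  ] [0.468 0.027 0.189]
8 [ 0.   3.3 -6.9] [ 1.25 -0.    0.  ] [0.472 0.028 0.195]
9 [ 0.   3.4 -6.8] [ 1.25 -0.    0.  ] [0.477 0.029 0.201]
10 [ 0.   3.6 -6.7] [ 1.25 -0.    0.  ] [0.482 0.03  0.207]
11 [ 0.   3.8 -6.6] [ 1.25 -0.    0.  ] [0.487 0.031 0.213]
12 [ 0.   4.  -6.5] [ 1.25 -0.    0.  ] [0.492 0.032 0.218]
13 [ 0.   4.1 -6.4] [ 1.25 -0.    0.  ] [0.497 0.033 0.223]
14 [ 0.   4.3 -6.3] [ 1.25 -0.    0.  ] [0.503 0.034 0.228]
15 [ 0.   4.5 -6.2] [ 1.25 -0.    0.  ] [0.509 0.035 0.233]
16 [ 0.   4.6 -6.1] [ 1.25 -0.    0.  ] [0.515 0.036 0.237]
17 [ 0.   4.8 -5.9] [ 1.25 -0.    0.  ] [0.522 0.037 0.241]
18 [ 0.   4.9 -5.8] [ 1.25 -0.    0.  ] [0.528 0.038 0.244]
19 [ 0.   5.1 -5.7] [ 1.25 -0.    0.  ] [0.535 0.04  0.248]
20 [ 0.   5.2 -5.5] [ 1.25 -0.    0.  ] [0.542 0.041 0.251]
```

```bash
python3 -m pendant '[[[0,0.0019,-0.0074,1.25,0,0,0],[0,0.0021,-0.0074,1.25,0,0,0],[0,0.0023,-0.0073,1.25,0,0,0],[0,0.0025,-0.0072,1.25,0,0,0],[0,0.0027,-0.0072,1.25,0,0,0]]]'; python3 -m pendant '[[[0,0.0029,-0.0071,1.25,0,0,0],[0,0.0031,-0.007,1.25,0,0,0],[0,0.0033,-0.0069,1.25,0,0,0],[0,0.0034,-0.0068,1.25,0,0,0],[0,0.0036,-0.0067,1.25,0,0,0]]]'
```

```text
time: 12.28
position: [0.4601, 0.0256, 0.175]
tool_rot: [0.638, 0.768, -0.043, -0.036]
ft_force: [0.6, -1.6, -4.3]
grip_width: 0.0114
grip_force: 25.0
time: 12.9
position: [0.4803, 0.0295, 0.2063]
tool_rot: [0.635, 0.764, -0.085, -0.071]
ft_force: [-1.1, -0.0, -3.3]
grip_width: 0.0116
grip_force: 25.0
```

Forces are small and the arm is tracking the arc. I continue to 55°.

```bash
python3 -m pendant '[[[0,0.0038,-0.0066,1.25,0,0,0],[0,0.004,-0.0065,1.25,0,0,0],[0,0.0041,-0.0064,1.25,0,0,0],[0,0.0043,-0.0063,1.25,0,0,0],[0,0.0045,-0.0062,1.25,0,0,0]]]'; python3 -m pendant '[[[0,0.0046,-0.0061,1.25,0,0,0],[0,0.0048,-0.0059,1.25,0,0,0],[0,0.0049,-0.0058,1.25,0,0,0],[0,0.0051,-0.0057,1.25,0,0,0],[0,0.0052,-0.0055,1.25,0,0,0]]]';python3 -m pendant '[[[0,0,0,0,0,0,0],[0,0,0,0,0,0,0],[0,0,0,0,0,0,0],[0,0,0,0,0,0,0],[0,0,0,0,0,0,0]]]'
cat > chk.py <<'E'
from h import *
p=[.5101,.0352,.1853];o=get_obs();Rw=Ro.from_quat(o["tool_rot"]).as_matrix()
g=o["position"]-.008*Rw[:,2]-B2W(p,[.092,0,.107]);x=g@[np.cos(p[2]),np.sin(p[2]),0]
a=np.arctan2(g[2],-x)-np.arctan2(.041,.155)
print("lid deg from gripper",np.degrees(a),"radius",np.hypot(x,g[2]),o["ft_force"],o["moment"])
out=[]
for n,(y,x0,h,w) in dict(top=(160,185,120,160),scene=(150,225,112.5,150)).items():
    c=camera(n);h=int(h);im=c["img"][:,:,::-1].copy()
    im=cv2.resize(im[y:y+h,x0:x0+w],(400,300),interpolation=2);s=400/w
    for th,col in((50,(255,0,0)),(55,(0,255,0)),(60,(0,0,255))):
        t=np.radians(th);C=lambda u,v,yy:[.092+u*np.cos(t)+v*np.sin(t),yy,.107-u*np.sin(t)+v*np.cos(t)]
        P=proj(c,B2W(p,[C(-.155,.041,.06),C(-.155,.041,-.06),C(-.1756,.007,.15),C(-.1756,.007,-.15)]),c["R"],c["t"])
        for q in (P-[x0,y])*s: cv2.circle(im,tuple(int(v) for v in q),2,col,-1)
    out.append(im)
cv2.imwrite("pics/lid.png",np.hstack(out))
E
python3 chk.py
```

```text
time: 13.52
position: [0.5071, 0.0346, 0.232]
tool_rot: [0.63, 0.758, -0.128, -0.107]
ft_force: [-3.6, -1.3, -0.8]
grip_width: 0.0113
grip_force: 25.0
time: 14.15
position: [0.5397, 0.0408, 0.251]
tool_rot: [0.624, 0.75, -0.169, -0.141]
ft_force: [-3.5, -0.9, 2.2]
grip_width: 0.0113
grip_force: 25.0
time: 14.78
position: [0.5402, 0.0409, 0.2511]
tool_rot: [0.624, 0.75, -0.168, -0.14]
ft_force: [-5.8, -0.3, 4.7]
grip_width: 0.0113
grip_force: 25.0
lid deg from gripper 54.21827759736289 radius 0.16208564376175186 [-5.78646085 -0.27696494  4.70250815] [-0.09123129  0.94884304 -0.06927786]
```

View pics/lid.png

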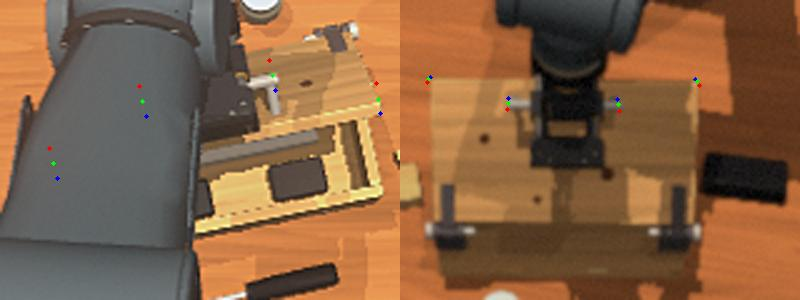

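Bar and lid edge sit on the green (55°) marks, perhaps half a degree short: bar ends at (510,104) and (617,103), lid corner at (378,102). The gripper pose gives 54.2°, so I nudge slightly, settle and hand in.

```bash
python3 -m pendant '[[[0,0.0007,-0.0007,0,0,0,0],[0,0.0007,-0.0007,0,0,0,0],[0,0,0,0,0,0,0],[0,0,0,0,0,0,0],[0,0,0,0,0,0,0]]]'; python3 -m pendant '[[[0,0,0,0,0,0,0],[0,0,0,0,0,0,0],[0,0,0,0,0,0,0],[0,0,0,0,0,0,0],[0,0,0,0,0,0,0]]]'; python3 chk.py && python3 -c "
from rig import hand_in
print(hand_in())"
```

```text
time: 15.5
position: [0.5421, 0.0412, 0.2519]
tool_rot: [0.624, 0.75, -0.168, -0.14]
ft_force: [-4.4, -0.4, 5.3]
grip_width: 0.0112
grip_force: 25.0
time: 16.12
position: [0.5421, 0.0412, 0.2519]
tool_rot: [0.624, 0.75, -0.168, -0.14]
ft_force: [-4.7, -0.1, 4.5]
grip_width: 0.0113
grip_force: 25.0
lid deg from gripper 54.97681757627156 radius 0.1621511101235177 [-4.7018946  -0.06504508  4.53791306] [-0.02466875  0.97132588 -0.04041478]
the job is handed in; nothing more can be done
None
```

I pushed the left hinge pin fully home with the lid shut, then lifted the lid; the gripper is holding it still at about 55° (55.0° by the gripper's position), and the job was handed in at about 16 s.

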